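# Set the air-gauge selector and start it

## Robot

A 7-joint arm with a two-finger parallel gripper is mounted at the origin on a cart in front of the work surface, level with it; the furniture and walls round the work are solid. World frame = base frame: x ahead of the robot, y to its left, z up, the work surface at z = 0. Lengths are in m, angles in degrees, forces in N, time in s.
With the tool pointing down it reaches from about 0.4 to 0.85 m from the base axis. Payload 4.5 kg.
Tool frame: the origin (TCP) lies midway between the tips of the shut fingers; the grasp point (between the pads) lies 19 mm behind it; z points along the fingers, y is the line along which they close (so a half turn about z gives the same grasp; the last joint's range is limited). The gripper opens to 85 mm and grips with 20 to 120 N. Pads are 22 mm wide; open, the fingers measure 114 mm over their backs; the gripper's body (76 mm by 85 mm) begins 54 mm behind the grasp point. The pads swing forward as they close: fully open they stand 13 mm farther back than shut.
Start: joints at [68.629, 39.483, -11.15, 89.685, 9.013, 51.709, -12.324], TCP at [0.247, -0.574, 0.231] pointing down, gripper open.
Joint ranges: [-172.22, 172.22], [-26.19, 119.32], [-84.43, 86.54], [7.71, 146.69], [-57.33, 237.33], [2.42, 119.75], [-152.13, 152.13]. Speed limits (degrees/s): [147.25, 147.25, 180, 180, 180, 180, 180].

## Interface

Orientations are given as [roll, pitch, yaw] about the fixed x, y, z axes, in that order (R = Rz(yaw) Ry(pitch) Rx(roll)).
In Python, from station import bot, claw, planner, readout, viewer gives the robot as it stands. The module is installed in compiled form; this text tells all that it offers. Calls block until the motion is done:
- bot.move_to(position, orientation): joint-space move of the TCP to a pose.
- bot.movel(position, v=0.15, frame=None, threshold=None): straight line of the TCP; frame=None keeps the orientation; v is the mean speed in m/s. With threshold (N) it stops when the force on the tool has changed by that much, and returns True; else False.
- bot.movej(angles): joint-space move.
- claw.grip(opening): finger opening in m; the grip force is fixed at half the most; returns when the fingers have stopped.
- bot.sleep(seconds).
- planner.ik(position, orientation): joint angles nearest the present ones, or None.
- readout.sense(): the state.
- viewer.capture(name): name is "scene" or "top" or "wrist"; returns a dict with "color" (420x560x3 uint8, red, green, blue), "intrinsics" (3x3 intrinsics, pixels), "R" (3x3) and "t" (3): a world point X has camera coordinates R X + t; the wrist camera has in their place "T_tool_cam" (4x4, takes a point from camera to tool coordinates, whose origin is the TCP and whose axes are the flange's). Camera axes: x right, y down, z forward; pixel columns grow to the right and rows downward; lengths in m; the calibration is good to about 2 mm. A picture is of the moment at which its call begins: read the wrist's pose just before it. There is no depth.
A pose or a line that the arm cannot do raises bot.Unreachable and nothing moves.
- bot.hand_in(): hands the job in; it is judged then, once.
The state is a dict: "t": time; "joint_pos": joint angles; "joint_velocities": joint speeds; "joint_efforts": joint torques, N m; "tool_pos": TCP position; "tool_rot": TCP orientation; "ft_force": force on the tool from outside, world axes, zero at the start; "ft_torque": the same for the moment, N m; "width": finger opening in m; "gripper_force": force on a finger pad.
Only numpy, scipy, OpenCV 4.12 (cv2) and the standard library are available. Lean on these libraries where they do the work, as an engineer would, in place of code of your own. Each camera call takes 0.05 s, during which the arm holds its last target. There are 200 camera calls.

## Task

With a fingertip, push the upright tab on the rotary selector until its pointer stands at the middle of the cross-shaped mark, then press the push-button beside the selector right down and let it come back up. Only push the tab, do not pinch it between the fingers; do not press the button before the selector is set, and leave the loose bearing races and the micrometer where they are, neither lifted nor shoved.

Things in the scene. Friction and masses are not known exactly. Their poses are not given: they have to be found in the camera images.
- dial_axis (a point): On the turning axis of the grey dial (140 mm across; underside 18, top 37 mm above the table; hub 40 mm wide, 44 mm high), at the height of the dial's top; does not turn with it. The dial sits on a bolted-down metal plate 260 x 290 x 12 mm. x axis points away from the marks, along the plate's 260 mm side: at joint 0 the tab is on its -x side.
- tab_middle (a point): Centre of the upright steel tab on the dial's rim, 75 mm from the axis, 61 mm above the table; turns with the dial. The tab is a radial fin: 40 mm long radially (55 to 95 mm from the axis), 14 mm thick in the direction it is pushed, 37 to 85 mm above the table. -x points radially outward, y is tangential.
- tab_face_b: The opposite broad side of the tab, outer face 7 mm from the middle plane on tab_middle's -y side; pushing on it turns the dial clockwise seen from above (joint falls). The origin lies on the dial axis at table height, not on the cheek.
- pointer_aim (a point): The point the pointer aims at: on the tab's radial line, 118 mm from the axis and 16 mm above the table, the same radius as the centres of the marks. The pointer itself is a thin steel nose, 5 mm wide, at the tab's foot, ending 101 mm from the axis.
- dial (a joint): Angle of the dial, rad, positive anticlockwise seen from above, limits -1.6 to 1.6; it starts within 0.25 of 0. No spring or detents: a stiff friction hinge (about 0.25 N m, some 3 to 4 N at the tab) that stays where it is left.
- mark_cross: The goal mark: a cross (plus sign) of two bars, each 32 x 10 mm. It is one of four black marks, 4 mm thick, fixed on the plate (tops 16 mm above the table) 118 mm from the dial axis, at dial joint angles -1.2, -0.6, 0.6 and 1.2 rad; which mark is at which angle changes. Origin at the centre of its underside; its yaw means nothing.
- mark_square: Another mark, a plain 27 mm square, fixed, 118 mm from the dial axis; not wanted.
- mark_disc: Another mark, a plain round disc 30 mm in diameter, fixed, 118 mm from the dial axis; not wanted.
- mark_bar: Another mark, a single bar 32 x 10 mm, fixed, 118 mm from the dial axis; not wanted.
- start_button (a joint): How far the push-button is pressed, m: 0 up, 0.006 right down (about 5 N); springs back up. Count on at least 4.5 mm for a press.
- start_button_top (a point): Centre of the top of the round black push-button, 32 mm in diameter, 22 mm above the table when up, in a round grey housing (48 mm across, 12 mm high) fixed on the table to the robot's right of the selector; pressed straight down.
- race_on_plate: A loose steel ball bearing race, 29 mm in diameter, 10 mm high, lying on the rear left corner of the selector's plate. Origin at the centre of its underside. Leave it.
- race_by_button: A loose steel ball bearing race, 29 mm in diameter, 10 mm high, lying on the table to the right of the push-button. Origin at the centre of its underside. Leave it.
- micrometer: A loose micrometer with a green frame, 61 x 130 x 16 mm, lying on the table at the front left. Origin under its middle. Leave it.
- tab_face_a: One broad side of the tab, a flat cheek 40 x 48 mm whose outer face lies 7 mm from the tab's middle plane, on tab_middle's +y side; pushing on it turns the dial anticlockwise seen from above (joint grows). The origin lies on the dial axis at table height, not on the cheek.
Not all that is in view belongs to the job. Of the things shaped like the part that bears start_button, the grey one is meant.

How it is judged (in metres and radians):
On the way, in this order (a step that is already met when the one before it is completed fails the run):
1. the pointer stands at the middle of the cross mark (horizontal distance between pointer_aim and mark_cross below 0.009 m and velocity of joint dial between -0.05 and 0.05 rad/s), for 0.2 s.
2. the push-button is pressed down while the selector stays set (horizontal distance between pointer_aim and mark_cross below 0.009 m and value of joint start_button above 0.0045 m), for 0.05 s.
At the end, for the whole second after the job is handed in: The point the pointer aims at is level within 9 mm of the centre of the cross mark, the dial at rest, the button back up (within 1.5 mm) after a press of at least 4.5 mm with the selector set; the two loose races and the micrometer within 15 mm of their starts (horizontal distance between pointer_aim and mark_cross below 0.009 m and velocity of joint dial between -0.02 and 0.02 rad/s and value of joint start_button below 0.0015 m and distance of each of race_on_plate, race_by_button, micrometer from where it was at the start of the episode below 0.015 m); the robot touches nothing.
It fails at once if the button is pressed (more than 2.5 mm) while the selector is not at the cross (not (horizontal distance between pointer_aim and mark_cross below 0.009 m) and value of joint start_button above 0.0025 m).
It fails at once if the tab is pinched: the fingers press on both of its broad faces at once (contact force between the fingers and tab_face_a above 0.5 N and contact force between the fingers and tab_face_b above 0.5 N).
It fails at once if a loose race or the micrometer is shoved or lifted by more than 15 mm (distance of any of race_on_plate, race_by_button, micrometer from where it was at the start of the episode above 0.015 m).
It also fails if it takes over 48 s, if anything falls off the work surface, if the arm or the gripper's body presses on something with over 40 N, if the wrist force passes 120 N, or if a joint passes its speed limit or range.

## Working session

There is one attempt and no reset: what is moved stays moved. The work goes in short steps, each a Python script; the robot and the scene stay as the last script left them, time stands still between calls to the robot, and variables do not carry over. Pictures are saved under pics/ and viewed, at most 10 in all, crops included, and the job is handed in when it is done.

```bash
mkdir -p pics; cat > h.py <<'E'
import numpy as np, cv2
from station import bot, claw, planner, readout, viewer
def snap(n,f):
    c=viewer.capture(n); cv2.imwrite(f'pics/{f}.png',cv2.cvtColor(c['color'],cv2.COLOR_RGB2BGR))
    np.savez(f'pics/{f}.npz',**c); return c
def ray(f,u,v,z):
    c=np.load(f'pics/{f}.npz'); K,R,t=c['intrinsics'],c['R'],c['t']
    d=R.T@np.linalg.inv(K)@np.array([u,v,1.]); o=-R.T@t
    return o+d*(z-o[2])/d[2]
E
python3 - <<'E'
from h import *
for n in('top','scene'):
    c=snap(n,n+'0'); print(c['R'],c['t'],c['intrinsics'])
    cv2.imwrite(f'pics/{n}0b.png',cv2.resize(cv2.imread(f'pics/{n}0.png'),(800,600),interpolation=cv2.INTER_CUBIC))
print(readout.sense())
E
```

```text
[[ 0.00124342 -0.99982056  0.01890265]
 [-0.9856479  -0.0044163  -0.16875639]
 [ 0.16880958 -0.01842152 -0.98547652]] [-0.05369914  0.52900226  1.01564175] [[382.77089435   0.         281.31862519]
 [  0.         382.77089435 209.27594139]
 [  0.           0.           1.        ]]
[[-0.74023901 -0.67225984 -0.01062654]
 [-0.35848857  0.40801158 -0.83965022]
 [ 0.56879887 -0.61773236 -0.54302355]] [0.37806158 0.26671186 1.04897836] [[454.20787522   0.         280.64428604]
 [  0.         454.20787522 206.37106331]
 [  0.           0.           1.        ]]
{'t': 0.1, 'joint_pos': array([ 68.62872562,  39.52749296, -11.14737482,  89.73801494,
         9.01204632,  51.70854764, -12.32405119]), 'joint_velocities': array([ 0.03083494, -0.10459486, -0.00785586, -0.24807924,  0.02810154,
       -0.08604163,  0.00889683]), 'joint_efforts': array([-3.49043316e-03, -5.40595329e+01, -1.27142318e+00, -1.58984685e+01,
        9.36056545e-03,  4.37901399e-03, -4.39673087e-06]), 'tool_pos': array([ 0.24705247, -0.5734815 ,  0.23057902]), 'tool_rot': array([-1.79907943e+02,  4.82737432e-03,  2.33137392e+01]), 'ft_force': array([-1.45831849,  0.32645773, -0.02084325]), 'ft_torque': array([-0.00676765, -0.02750156,  0.01469122]), 'gripper_force': 0.0, 'width': 0.08540252428501895}
```

View pics/top0b.png

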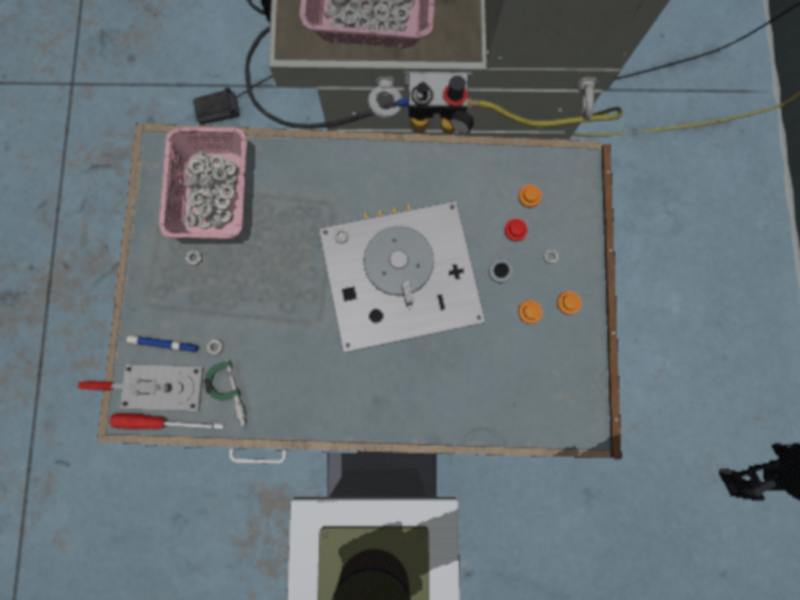

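View pics/scene0b.png

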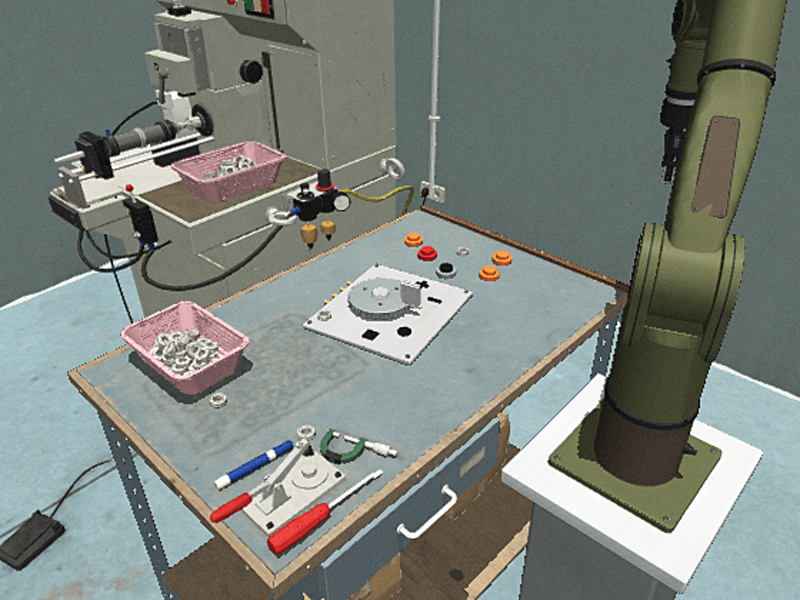

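The top view shows the hub at about (399,259), the tab at (407,293), the cross at (456,272), the button at (501,270) and the race at (551,256). I'll enlarge this area.

```bash
python3 - <<'E'
from h import *
im=cv2.imread('pics/top0.png')[135:255,215:375]
cv2.imwrite('pics/crop1.png',cv2.resize(im,(800,600),interpolation=cv2.INTER_CUBIC))
E
```

```text
(no output)
```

View pics/crop1.png

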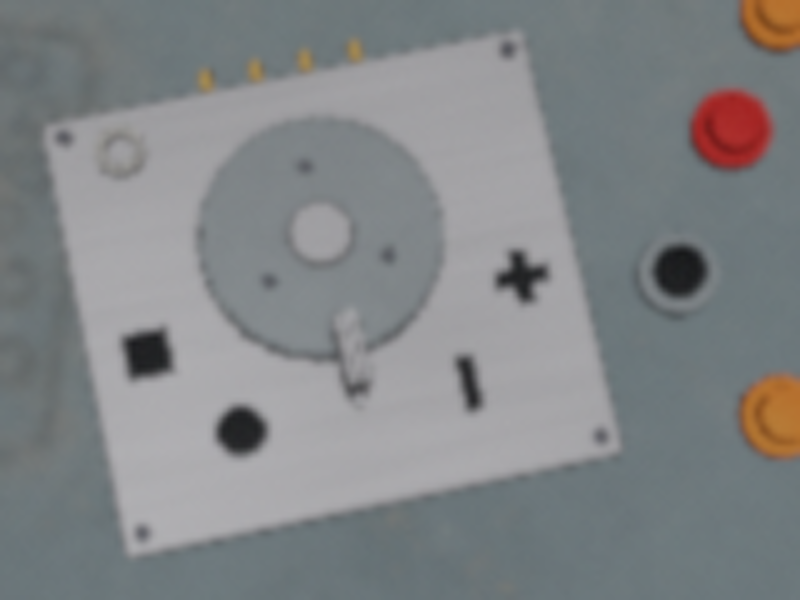

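The crop (5x) shows the hub at (321,233), cross (522,276), square (148,354), disc (242,431), bar (469,383), button (680,271) and the pointer tip near (359,403). The race beside the button is at about (386,179) in the original image.

```bash
python3 - <<'E'
from h import *
from scipy.optimize import least_squares
P=lambda x,y,z:ray('top0',215+(x-2)/5,135+(y-2)/5,z)[:2]
hub=P(321,233,.044); m=np.array([P(522,276,.016),P(469,383,.016),P(242,431,.016),P(148,354,.016)])
print('hub',hub,'marks',m,'r',np.linalg.norm(m-hub,axis=1))
a=np.array([1.2,.6,-.6,-1.2])
f=lambda p:np.r_[(m-p[:2]-.118*np.c_[np.cos(p[2]+a),np.sin(p[2]+a)]).ravel(),p[:2]-hub]
s=least_squares(f,[*hub,np.pi]);print('axis,phi0',s.x,np.abs(s.fun).max())
tip=P(359,403,.02);v=tip-s.x[:2];print('tip',tip,np.linalg.norm(v),'joint',(np.arctan2(v[1],v[0])-s.x[2]+np.pi)%(2*np.pi)-np.pi)
tt=[P(348,310,.085),P(358,380,.085)];print('tab top',tt)
print('button',P(680,271,.022),'race',ray('top0',385.7,179,.01),'red',P(735,125,.022),'orange',P(785,412,.022))
print('orange2',ray('top0',370.5,137,.02),ray('top0',398,212,.02),ray('top0',371,218,.02))
E
```

```text
hub [ 0.60944578 -0.04503771] marks [[ 0.59161287 -0.16124528]
 [ 0.52898131 -0.12999152]
 [ 0.50084511 -0.00087515]
 [ 0.54493504  0.05307748]] r [0.1175679  0.11701145 0.11723667 0.11742327]
axis,phi0 [ 0.60994409 -0.04490772  3.35561859] 0.000708945715333531
tip [ 0.51655454 -0.06708607] 0.09598691085459991 joint 0.019136967090512158
tab top [array([ 0.55692188, -0.05914131]), array([ 0.51885884, -0.06447493])]
button [ 0.59370114 -0.25147549] race [ 0.62632199 -0.35770218  0.01      ] red [ 0.68092417 -0.28617309] orange [ 0.51208652 -0.30887156]
orange2 [ 0.75088303 -0.31537157  0.02      ] [ 0.52712393 -0.38561892  0.02      ] [ 0.50950936 -0.30756408  0.02      ]
```

```bash
cat >> h.py <<'E'
A=np.array([.60994,-.04491]); PHI=3.35562
def pose(j,r,off,z,yo):   # finger trailing the tab (joint j) by off along tangent
    p=PHI+j; e=np.array([np.cos(p),np.sin(p)]); t=np.array([-e[1],e[0]])
    q=A+r*e-off*t; return [*q,z],[180,0,(np.degrees(p)+yo+180)%360-180]
E
python3 - <<'E'
from h import *
for yo in(0,180,90,-90):
    for j,z in((0,.2),(0,.052),(.6,.052),(1.2,.052),(1.2,.2)):
        p,o=pose(j,.076,.018,z,yo);q=planner.ik(p,o);print(yo,j,z,np.round(o[2]),None if q is None else np.round(q))
for yaw in(0,23,80,-60): print(yaw,planner.ik([.5937,-.2515,.015],[180,0,yaw]))
E
```

```text
0 0 0.2 -168.0 [ 30.  43. -52. 106.  43.  52.  60.]
0 0 0.052 -168.0 [ 22.  54. -38. 112.  58.  36.  47.]
0 0.6 0.052 -133.0 [ 40.  70. -72. 108.  75.  68.  75.]
0 1.2 0.052 -99.0 [  -6.   54.   23.  104.  -40.   30. -145.]
0 1.2 0.2 -99.0 [ -12.   44.   35.   99.  -32.   48. -151.]
180 0 0.2 12.0 [  2.  35.  -4. 108.   4.  37. -82.]
180 0 0.052 12.0 [  0.  49.  -1. 113.   1.  18. -79.]
180 0.6 0.052 47.0 [  9.  50.  -8. 110.  16.  21. -54.]
180 1.2 0.052 81.0 [ 16.  52. -16. 102.  26.  29. -26.]
180 1.2 0.2 81.0 [ 20.  40. -22.  97.  20.  47. -21.]
90 0 0.2 -78.0 [ -14.   37.   23.  109.  -22.   39. -146.]
90 0 0.052 -78.0 [  -9.   51.   15.  114.  -36.   20. -133.]
90 0.6 0.052 -43.0 [  -0.   50.    8.  110.  -18.   21. -111.]
90 1.2 0.052 -9.0 [  6.  52.   2. 103.  -3.  25. -89.]
90 1.2 0.2 -9.0 [  6.  39.   2.  98.  -1.  43. -91.]
-90 0 0.2 102.0 [ 17.  37. -28. 107.  25.  42. -13.]
-90 0 0.052 102.0 [ 10.  50. -17. 113.  35.  23. -22.]
-90 0.6 0.052 137.0 [ 20.  52. -26. 109.  45.  30.   9.]
-90 1.2 0.052 171.0 [ 24.  55. -31. 102.  45.  37.  48.]
-90 1.2 0.2 171.0 [ 32.  45. -47.  96.  39.  56.  52.]
0 [ 18.99220521  57.49368729  -0.24206384  93.34198758   0.4188982
  29.16520851 -71.5036697 ]
23 [ 22.23897653  57.48687668  -6.30102283  93.1495761   10.68253043
  29.95251793 -57.43996689]
80 [ 26.9831112   58.00293251 -15.20530152  92.86648318  24.49095514
  32.4499559  -12.23927467]
-60 [  12.29024198   58.45281319   12.4149884    93.7355061   -21.38543636
   30.16291465 -112.43452243]
```

```bash
python3 - <<'E'
from h import *
claw.grip(0.0)
p,o=pose(.02,.076,.045,.2,180); bot.move_to(p,o)
p[2]=.054; bot.movel(p)
c=snap('top','top1'); im=cv2.imread('pics/top1.png')[135:255,215:375]
cv2.imwrite('pics/crop2.png',cv2.resize(im,(800,600),interpolation=cv2.INTER_CUBIC))
p,o=pose(.02,.076,.012,.054,180)
hit=bot.movel(p,v=.03,threshold=2.0)
s=readout.sense(); e=np.array([np.cos(PHI+.02),np.sin(PHI+.02)]);t=np.array([-e[1],e[0]])
print(hit,s['t'],s['tool_pos'],s['tool_rot'],s['ft_force'],'off',(s['tool_pos'][:2]-A)@t,'r',(s['tool_pos'][:2]-A)@e,s['width'])
E
```

```text
True 5.05 [ 0.53086578 -0.04271707  0.053697  ] [-1.79986637e+02  4.37724074e-02  1.33475221e+01] [ 0.13208975 -0.18768683 -0.22303569] off -0.020470219745015863 r 0.07641015482049662 0.0005255921548721818
```

View pics/crop2.png

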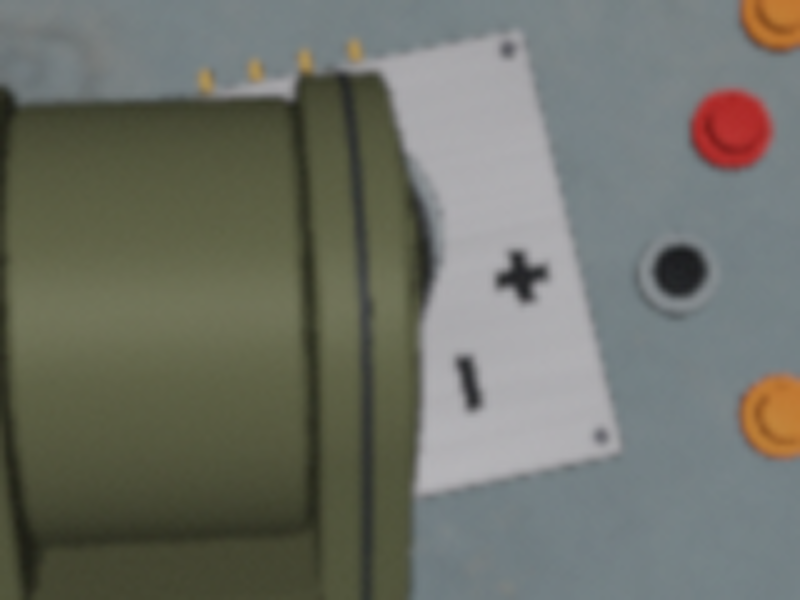

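The arm hides the dial, but contact came at a 20.5 mm offset, as expected (7 mm plus about 14 mm of finger). I'll push along the arc to just short of 1.2, back off and look.

```bash
python3 - <<'E'
from h import *
for j in (.25,.45,.65,.85,1.05,1.17):
    p,o=pose(j,.076,.0205,.054,180); bot.movel(p,v=.03 if j>1.1 else .06,frame=o)
    s=readout.sense(); print(j,s['t'],np.round(s['tool_pos']-p,4),np.round(s['ft_force'],1))
p,o=pose(1.17,.076,.05,.054,180); bot.movel(p)
p[2]=.2; bot.movel(p)
bot.move_to([.45,-.30,.25],[180,0,40])
print(readout.sense()['t'])
snap('top','top2'); snap('scene','scene2')
im=cv2.imread('pics/top2.png')[135:255,215:375]
cv2.imwrite('pics/crop3.png',cv2.resize(im,(800,600),interpolation=cv2.INTER_CUBIC))
E
```

```text
0.25 5.5167 [-0.0001 -0.0001 -0.0001] [-0.6  0.2 -0. ]
0.45 5.925 [ 0.0001 -0.0001  0.    ] [ 0.9 -1.3  0.7]
0.65 6.3333 [ 0.0001 -0.0001 -0.    ] [ 0.5  0.3 -0.3]
0.85 6.7417 [ 0.0001 -0.     -0.    ] [ 0.5 -1.   0.7]
1.05 7.15 [-0.     -0.     -0.0001] [ 0.7  0.3 -0.2]
1.17 7.6167 [-0.0005  0.0001 -0.0001] [-1.8 -0.6  0.2]
9.9667
```

View pics/crop3.png

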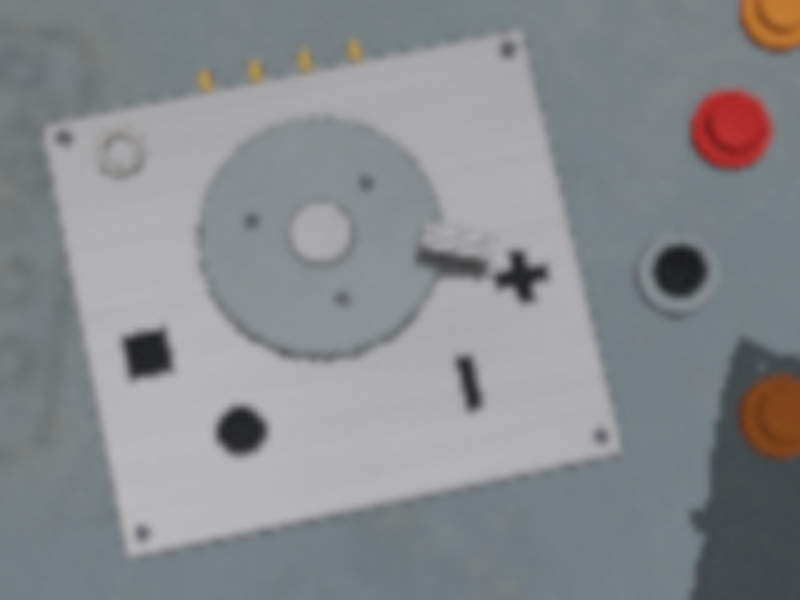

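The tab now points at the cross. Its top runs from about (425,236) to (490,240), and the dial holes have moved to (366,183), (342,299) and (252,221). I'll compute the rotation from the holes and check the tab top by reprojecting its corners.

```bash
python3 - <<'E'
from h import *
P=lambda x,y,z:ray('top0',215+(x-2)/5,135+(y-2)/5,z)[:2]
b=[(305,166),(388,256),(269,281)]; a=[(342,299),(366,183),(252,221)]
b=[(305,166),(388,256),(269,281)]
f=lambda q:np.arctan2(*(P(*q,.037)-A)[::-1])
fb=sorted(map(f,b)); fa=[f(q) for q in a]
for x in fb: print([round((y-x)%(2*np.pi),3) for y in fa])
print(0,[np.linalg.norm(P(*q,.037)-A).round(4) for q in b+a])
im=cv2.imread('pics/top2.png')[135:255,215:375]; im=cv2.resize(im,(800,600),interpolation=cv2.INTER_CUBIC)
c=np.load('pics/top2.npz')
for j,col in((1.12,(255,0,0)),(1.2,(0,0,255))):
    p=PHI+j;e=np.array([np.cos(p),np.sin(p)]);t=np.array([-e[1],e[0]])
    L=[np.r_[A+r*e+s*t,.085] for r,s in((.055,.007),(.095,.007),(.095,-.007),(.055,-.007))]
    M=[np.r_[A+r*e,.02] for r in(.095,.101)]
    for X,cl in((L,True),(M,False)):
        x=(c['R']@np.array(X).T).T+c['t']; u=(c['intrinsics']@x.T).T; u=u[:,:2]/u[:,2:]
        u=((u-[215,135])*5+2).round().astype(np.int32); cv2.polylines(im,[u],cl,col,1)
cv2.imwrite('pics/crop4.png',cv2.resize(im[180:330,380:580],(800,600),interpolation=cv2.INTER_CUBIC))
E
```

```text
[np.float64(5.333), np.float64(1.174), np.float64(3.241)]
[np.float64(3.24), np.float64(5.365), np.float64(1.149)]
[np.float64(1.144), np.float64(3.269), np.float64(5.336)]
0 [np.float64(0.0414), np.float64(0.0399), np.float64(0.0394), np.float64(0.0388), np.float64(0.04), np.float64(0.0397)]
```

View pics/crop4.png

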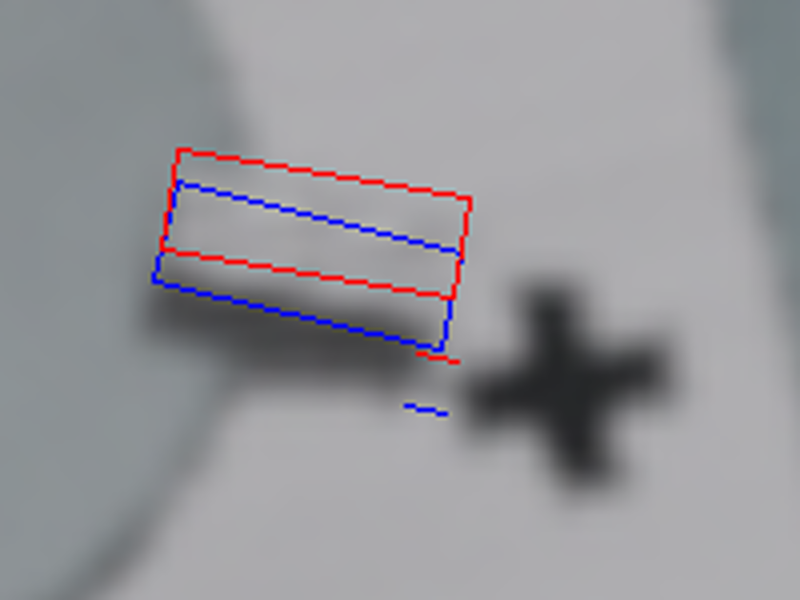

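The tab stands at about 1.17, roughly 3.5 mm short at the pointer. I'll nudge it 0.027 rad further, then press the button.

```bash
python3 - <<'E'
from h import *
p,o=pose(1.197,.076,.05,.2,180); bot.move_to(p,o)
p[2]=.054; bot.movel(p)
q,_=pose(1.197,.076,.0205,.054,180); bot.movel(q,v=.03); bot.sleep(.2)
bot.movel(p); p[2]=.2; bot.movel(p)
B=[.5937,-.2515]
bot.move_to([*B,.15],[180,0,23])
snap('top','top3')
cv2.imwrite('pics/crop5.png',cv2.resize(cv2.imread('pics/top3.png')[135:255,215:375],(800,600),interpolation=cv2.INTER_CUBIC))
c=snap('scene','scene3'); w=viewer.capture('wrist')
cv2.imwrite('pics/w3.png',cv2.cvtColor(w['color'],cv2.COLOR_RGB2BGR))
print(readout.sense()['t'],readout.sense()['tool_pos'])
E
```

```text
15.6917 [ 0.59400315 -0.24929818  0.15015211]
```

View pics/w3.png

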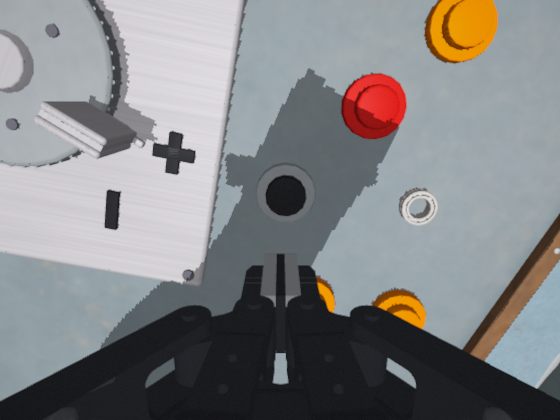

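View pics/crop5.png

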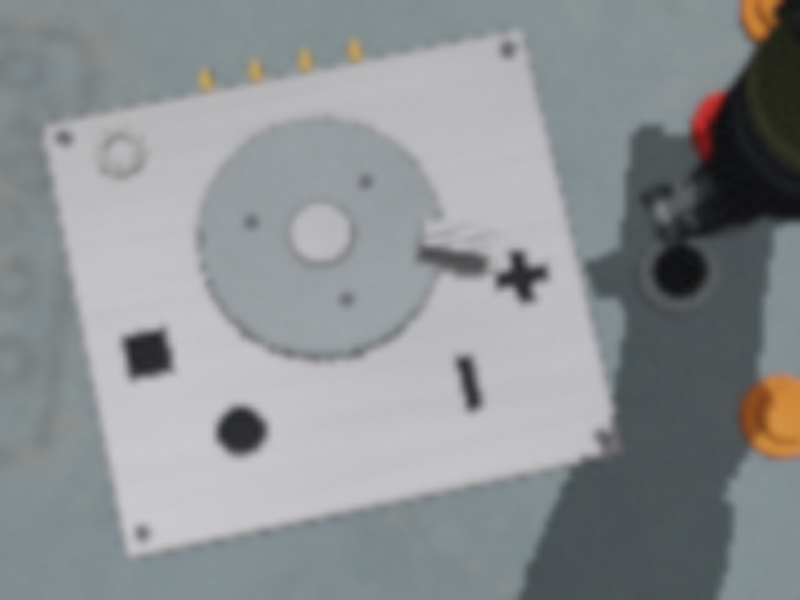

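The wrist view shows the pointer nose (140,142) aimed at the cross (174,152), with the black button in its grey housing at (286,194). The holes' shift from crop 3 to crop 5 also agrees with a dial angle of about 1.2, so I'll press.

```bash
python3 - <<'E'
from h import *
bot.movel([.5937,-.2515,.03],v=.08)
f0=readout.sense()['ft_force'][2]
for z in (.0185,.0165,.0158):
    bot.movel([.5937,-.2515,z],v=.02); bot.sleep(.15); s=readout.sense(); print(z,s['tool_pos'],s['ft_force']-[0,0,f0])
bot.sleep(.2); bot.movel([.5937,-.2515,.15],v=.1)
bot.move_to([.40,-.35,.25],[180,0,23]); bot.sleep(.3)
snap('top','top4')
a,b=[cv2.imread(f'pics/{n}.png')[80:340,60:420] for n in('top0','top4')]
cv2.imwrite('pics/fin.png',cv2.resize(b,(800,578),interpolation=cv2.INTER_CUBIC))
print(readout.sense()['t'])
E
```

```text
0.0185 [ 0.59379883 -0.25153867  0.01871567] [-0.63681842 -0.16972624  3.28629215]
0.0165 [ 0.5937969  -0.25153391  0.01659599] [-1.41117491 -0.32302711  3.98478939]
0.0158 [ 0.59380882 -0.25155589  0.01614764] [-0.13520292 -0.13762587  6.29701041]
22.0083
```

View pics/fin.png

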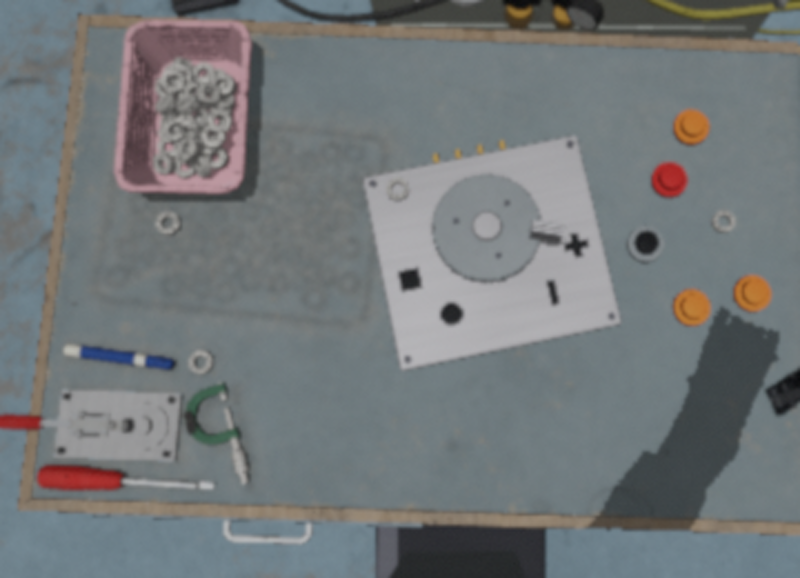

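The button went down about 5.9 mm, to its stop. In the picture the tab (545,235) still points at the cross (576,244), the button (646,243) is clear, and the races and micrometer have not moved.

```bash
python3 -c "
from h import *
print(bot.hand_in())"
```

```text
the job is handed in; nothing more can be done
None
```

The job is handed in, though no verdict came back: the selector stands at the cross mark (dial at about 1.2 rad), the button was pressed about 5.9 mm and released, and the races and micrometer look unmoved.

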